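Set the cup warmer's dial and switch it on

ROBOT

A 6-joint arm with a two-finger parallel gripper is mounted at the origin on the work surface. World frame = base frame: x ahead of the robot, y to its left, z up, the work surface at z = 0. Lengths are in m, angles in rad, forces in N, time in s.
With the tool pointing down it reaches from about 0.375 to 0.9 m from the base axis. Payload 3.1 kg.
Tool frame: the origin (TCP) lies at the very end of the fingers, on their centre line; the grasp point (between the pads) lies 19 mm behind it; z points along the fingers, y is the line along which they close (so a half turn about z gives the same grasp; the last joint's range is limited). The gripper opens to 85 mm and grips with 20 to 120 N. Pads are 22 mm wide; open, the fingers measure 114 mm over their backs; the gripper's body (76 mm by 85 mm) begins 54 mm behind the grasp point. The pads swing forward as they close: fully open they stand 13 mm farther back than shut.
Start: joints at [-1.339, 0.527, 1.433, -0, 1.181, -0.178], TCP at [0.25, -0.573, 0.231] pointing down, gripper open.
Joint ranges: [-3.08, 3.08], [-0.75, 2.2], [0.22, 2.44], [-1.43, 4.57], [0, 2.65], [-2.85, 2.85]. Speed limits (rad/s): [2.79, 2.79, 3.14, 3.14, 3.14, 3.14].

INTERFACE

Orientations are given as a unit quaternion [x, y, z, w].
In Python, from station import manip gives the robot as it stands.
- The arm moves only by the shell command python3 -m handwheel 'ROWS' [FORCE]. ROWS is JSON, a list of rows, each a list of 7 numbers: the shift along the world's x, y, z in mm, then the turn, a rotation vector about the world's x, y, z in degrees, then the opening, from 0 (shut) to 1 (fully open). A call has exactly 10 rows; each row shifts and turns the commanded pose from where the row before left it; what a row does not reach is not made up. A row lasts 1/8 s, in which the tool goes at most 62.5 mm and 10.7 degrees, less where a joint would pass 70% of its speed; a pose out of reach is approached as far as the arm can. A call is refused whole if a number of a shift passes 62.5 or a number of a turn 10.7, either way. A call with a gripper value outside its range is refused whole. The fingers move at their own pace and stop on an object; FORCE is the grip in N (left out, the last holds). Time passes only in rows, so rows that do not move let the fingers close, or fill a call up. It gives the time, the measured TCP pose, the force, the opening and the grip force at its end, in the units of the state.
- manip.sense(): the state, without advancing time (a new reading comes with each control period).
- manip.snapshot(name): name is "scene" or "side" or "wrist"; returns the picture (384x512x3 uint8, red, green, blue); there is no depth.
- manip.get_calibration(name): a dict with "K" (3x3 intrinsics, pixels), "rvec" (rotation vector, rad) and "tvec" (3), from world to camera coordinates, as OpenCV has them. Camera axes: x right, y down, z forward; pixel columns grow to the right and rows downward; lengths in m; the calibration is good to about 2 mm. A picture is of the moment at which its call begins: read the wrist's pose just before it. get_calibration takes no time and is no camera call; for the wrist camera it gives the pose at the moment of the call.
- manip.sign_off(): hands the job in; it is judged then, once.
The state is a dict: "t": time; "q": joint angles; "qd": joint speeds; "tau": joint torques, N m; "tcp_pos": TCP position; "tool_rot": TCP orientation; "force": force on the tool from outside, world axes, zero at the start; "ft_torque": the same for the moment, N m; "finger_gap": opening from 0.0 (shut) to 1.0 (fully open); "gripper_force": force on a finger pad.
Only numpy, scipy, OpenCV 4.12 (cv2) and the standard library are available. Lean on these libraries where they do the work, as an engineer would, in place of code of your own. Each camera call takes 0.05 s, during which the arm holds its last target. There are 200 camera calls.

TASK

The tea in the yellow lidded cup is to be kept warm: on the cordless cup warmer, push the black pointer knob round clockwise with a fingertip until its white index mark lines up with the red line of the scale, and then press the round green power button right down and let it spring back. Use fingertips only: do not pinch the knob, do not press the button before the dial is set, and lift nothing - the warmer, the cup on its plate and everything else on the cart's top tier stay where they stand.

Things in the scene. Friction and masses are not known exactly. Their poses are not given: they have to be found in the camera images.
- cart: slim rolling cart with three pale blue metal tiers; its top tier (300 x 700 mm, long side along its y axis, a 31 mm high lip round it) is the surface that everything stands on. Origin: middle of the top tier's floor, at the height of the work surface; z up. It does not move.
- warmer: cream cordless cup warmer, loose on rubber feet (0.9 kg; a sideways push of more than about 4 N can shift it): 150 mm deep (its x), 240 mm wide (its y), flat top 42 mm above its origin, the centre of its underside; z up. A round hot plate on its +y half (centre x 0, y +58 mm); the light grey control panel with knob and power button on its -y half.
- dial (a joint): angle of the black pointer knob, rad: 0 at the first scale line, growing clockwise seen from above, stops at 0 and 4.712. Ten lines, one every 0.5236; the red one is the sixth, at 2.618. At value q the pointer points along (cos a, sin a) in the warmer's frame, a = 2.356 - q. Smooth drag of 0.025 N m (about 1 N at the pointer's end), no clicks; it stays where it is left.
- dial_axis (a point): point on the knob's axis at panel level (warmer frame x +22, y -62, z +43 mm). The knob is an upright bar 10 mm wide and 50 mm long over a 42 mm disc 3 mm high, reaching 32 mm from the axis at the pointer end, 18 mm at the tail; its flanks stand from 3 to 23 mm above this point. White index line along the top of the pointer half. In the rules dial_c1 and dial_c2 are the two flanks.
- pointer_tip (a point): outer end of the white index mark on top of the pointer, 32 mm from the axis and 24 mm above the panel; turns with the knob
- red_line (a point): inner end of the red scale line on the panel, 35.5 mm from the knob's axis; the line is 14 x 4 mm, the nine others are thin and black, 7 mm long
- power (a joint): travel of the round green power button, m: 0 released, 0.004 fully down; it springs back. About 3.6 N hold it down.
- power_top (a point): centre of the green button's top (22 mm across), 6 mm above the panel when released, in warmer frame x -52, y -62, z +48 mm; moves with the button; pressed straight down
- cup: yellow silicone cup with lid, 80 mm across, 71 mm high, standing loose on the warmer's hot plate; origin at the centre of its underside
- jar: capped dark green glass jar, 76 mm across, 125 mm high, standing on the tier; origin at the centre of its underside
- tin: aluminium tin with lid, 76 mm across, 100 mm high, standing on the tier; origin at the centre of its underside
- scoop: white plastic scoop, 117 mm long (its x), 28 mm high, lying on the tier, bowl at its -x end; origin on the tier under its middle
- coaster: round bamboo coaster, 96 mm across, 9 mm thick, lying on the tier; origin at the centre of its underside
- mug: small open blue ceramic cup, 68 mm across, 70 mm high, standing on the coaster; origin at the centre of its underside
Not all that is in view belongs to the job. Of the things like the cup, leave any that is pink; of the rest the larger one is meant.

How it is judged:
On the way, in this order (a step that is already met when the one before it is completed fails the run):
1. the white index mark has been turned to the red line and rests there (value of joint dial between 2.528 and 2.708 rad and velocity of joint dial between -0.1 and 0.1 rad/s), for 0.3 s.
2. the power button is pressed down with the dial set (value of joint dial between 2.528 and 2.708 rad and value of joint power above 0.003 m), for 0.05 s.
At the end, for the whole second after the job is handed in: index mark within 5 degrees (0.09 rad) of the red line; power button sprung back (under 1 mm down); warmer level and within 20 mm of its place; yellow cup upright on the hot plate; cup, jar, tin, scoop, coaster and mug at rest within 25 mm of their places (value of joint dial between 2.528 and 2.708 rad and value of joint power below 0.001 m and distance of warmer from where it was at the start of the episode below 0.02 m and angle between warmer's own z axis and vertical below 0.05 rad and horizontal distance between cup and warmer below 0.085 m and z of cup in the frame of warmer between 0.039 and 0.047 m and angle between cup's own z axis and vertical below 0.1 rad and distance of each of cup, jar, tin, scoop, coaster, mug from where it was at the start of the episode below 0.025 m and linear speed of each of cup, jar, tin, scoop, coaster, mug, warmer below 0.02 m/s); the robot touches nothing.
It fails at once if the power button is pressed before the dial is set (index mark more than 5 degrees from the red line) (value of joint power above 0.002 m and not (value of joint dial between 2.528 and 2.708 rad)).
It fails at once if the knob is pinched: fingers press on both flanks at once (contact force between the fingers and dial_c1 above 1 N and contact force between the fingers and dial_c2 above 1 N).
It fails at once if the warmer is shoved more than 20 mm, lifted or tipped (distance of warmer from where it was at the start of the episode above 0.02 m or angle between warmer's own z axis and vertical above 0.12 rad).
It fails at once if cup, jar, tin, scoop, coaster or mug is carried, lifted or knocked more than 25 mm from its place (distance of any of cup, jar, tin, scoop, coaster, mug from where it was at the start of the episode above 0.025 m).
It fails at once if the cup is lifted off the warmer's plate, or cup, jar, tin, scoop, coaster or mug is tipped (z of cup in the frame of warmer above 0.052 m or angle between any of cup, jar, tin, scoop, coaster, mug's own z axis and vertical above 0.3 rad).
It also fails if it takes over 51 s, if anything falls off the work surface, if the arm or the gripper's body presses on something with over 40 N, if the wrist force passes 120 N, or if a joint passes its speed limit or range.

## Working session

There is one attempt and no reset: what is moved stays moved. The work goes in short steps, Python scripts to look and compute and a shell command to move; the robot and the scene stay as the last step left them, time stands still between calls to the robot, and variables do not carry over. Pictures are saved under pics/ and viewed, at most 10 in all, crops included, and the job is handed in when it is done.

```bash
mkdir -p pics
cat > h.py <<'E'
import numpy as np, cv2
from station import manip
def cal(n):
    c=manip.get_calibration(n); return np.array(c["K"],float),cv2.Rodrigues(np.array(c["rvec"],float))[0],np.array(c["tvec"],float).ravel()
def ray(c,u,v):
    K,R,t=c; d=R.T@np.linalg.inv(K)@np.array([u,v,1.]); return -R.T@t,d
def onz(c,u,v,z):
    o,d=ray(c,u,v); return o+d*(z-o[2])/d[2]
def proj(c,p):
    K,R,t=c; q=K@(R@np.asarray(p,float)+t); return q[:2]/q[2]
def snap(n,f):
    c=cal(n); im=manip.snapshot(n); cv2.imwrite(f,im[:,:,::-1]); return c,im
E
python3 - <<'E'
from h import *
a=[snap(n,f"pics/{n}0.png")[1] for n in("scene","side","wrist")]
b=np.hstack(a[:2]); cv2.imwrite("pics/both.png",cv2.resize(b,(800,300),interpolation=cv2.INTER_AREA)[:,:,::-1])
print(manip.sense())
for n in("scene","side","wrist"):
  c=cal(n); print(n,-c[1].T@c[2],c[1][2])
E
```

```text
{'t': 0.15, 'q': array([-1.33850882e+00,  5.28243631e-01,  1.43359020e+00, -2.74276000e-05,
        1.18140396e+00, -1.78489408e-01]), 'qd': array([-0.00072601, -0.00221895, -0.004171  , -0.0027221 , -0.00205755,
       -0.00022785]), 'tau': array([ 1.13312199e-03, -4.42742693e+01, -1.78276455e+01, -2.22301974e-04,
        5.63204259e-03, -1.08690742e-05]), 'tcp_pos': array([ 0.24947591, -0.57246177,  0.23056961]), 'tool_rot': array([ 9.78980438e-01,  2.03952507e-01, -3.48019619e-05, -8.21930181e-04]), 'force': array([ 0.87218281, -0.10941513, -1.02386318]), 'ft_torque': array([-0.01221622,  0.0413761 , -0.02615675]), 'gripper_force': 0.0, 'finger_gap': 1.0028027749297606}
scene [1.60112498 0.13866011 0.90517106] [-0.81275737 -0.08375298 -0.57655087]
side [0.0564082  0.54442363 0.62687763] [ 0.47351785 -0.59519116 -0.64925212]
wrist [ 0.31822049 -0.54271689  0.37369644] [-0.26893004 -0.11479009 -0.95629486]
```

View pics/scene0.png

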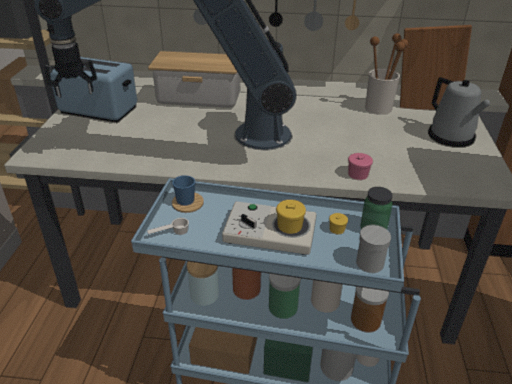

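View pics/side0.png

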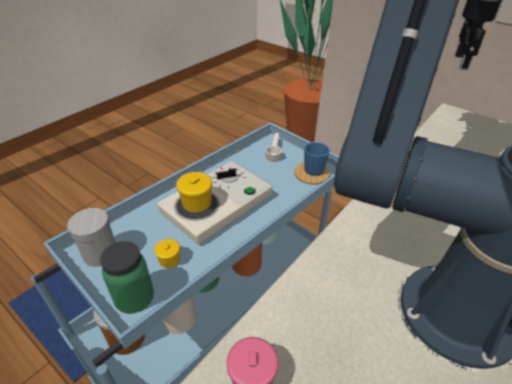

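Candidates for the yellow cup, in scene pixels: large yellow (291,217), small yellow (339,223), pink (360,167). I choose the large one, on the warmer. In the scene view the knob is at about (249,221) and the green button at about (252,208). I'll check this in a close crop and measure.

Run:
```python
from h import *
a=cv2.imread("pics/scene0.png")[195:255,215:325]; b=cv2.imread("pics/side0.png")[150:245,150:280]
cv2.imwrite("pics/crop.png",np.vstack([cv2.resize(a,(550,300),interpolation=2),cv2.resize(b,(550,300*0+int(95*550/130*0.7)),interpolation=2)]))
B={};Y={}
for n in("scene","side"):
    im=cv2.imread(f"pics/{n}0.png"); h=cv2.cvtColor(im,cv2.COLOR_BGR2HSV); c=cal(n)
    for nm,lo,hi in(("green",(50,90,40),(85,255,255)),("cream",(8,8,150),(30,75,255)),("yel",(20,150,90),(32,255,255)),("red",(0,120,80),(6,255,255))):
        m=cv2.inRange(h,lo,hi); k,l,s,ce=cv2.connectedComponentsWithStats(m)
        for i in range(1,k):
            if s[i,4]>8 and (nm!="cream" or 1500<s[i,4]<9000) : print(n,nm,s[i],ce[i].round(1),onz(c,*ce[i],0.048).round(4))
            if nm=="cream" and 1500<s[i,4]<9000:
                hu=cv2.convexHull(np.argwhere(l==i)[:,::-1].astype(np.int32)); print(cv2.approxPolyDP(hu,4,True).reshape(-1,2).tolist())
```

```text
scene green [364 199  29  29 290] [379.7 211.7] [0.4834 0.3798 0.048 ]
scene green [249 204   7   6  29] [252.2 206.6] [0.503  0.0207 0.048 ]
scene green [361 218  12   8  26] [366.5 221.8] [0.5333 0.3393 0.048 ]
scene green [270 287  29  31 354] [287.  303.8] [0.8483 0.1384 0.048 ]
scene green [270 290  10   9  27] [274.6 293.1] [0.8199 0.1083 0.048 ]
scene green [267 341   5   5  12] [269.4 342.6] [0.9567 0.1076 0.048 ]
scene green [265 342  21  15  87] [274.7 349.3] [0.9719 0.1199 0.048 ]
scene green [290 344  22  11  69] [300.4 348.5] [0.9637 0.1721 0.048 ]
scene green [283 346   7  12  25] [285.8 351.5] [0.9744 0.1427 0.048 ]
scene green [301 354  10  14  45] [305.8 360.3] [0.9906 0.1839 0.048 ]
scene green [267 357   6   5  12] [269.4 359.1] [0.9961 0.1109 0.048 ]
scene green [276 356   6   6  11] [278.2 358.1] [0.9918 0.1283 0.048 ]
scene green [285 357  10  15  40] [290.6 364.1] [1.0027 0.1538 0.048 ]
scene green [283 359   6   5   9] [285.2 361.1] [0.9971 0.1428 0.048 ]
scene green [296 359   5   6  10] [298.1 361.2] [0.9944 0.1685 0.048 ]
scene green [269 363   5   5  10] [
[... 964 characters left out ...]
side green [282   8  14  42 213] [289.4  30. ] [ 1.1133 -1.0236  0.048 ]
side green [245 187   9   7  45] [249.3 190.3] [0.4943 0.0202 0.048 ]
side green [ 103  258   50   55 1607] [130.5 288.9] [0.4825 0.3713 0.048 ]
side green [201 278  17  14  89] [210.  285.7] [0.3761 0.2746 0.048 ]
side cream [ 316   74   34   80 1602] [332.3 115.7] [ 0.5261 -0.4243  0.048 ]
[[337, 153], [316, 140], [322, 88], [332, 74], [343, 84], [349, 114]]
side cream [ 158  162  113   79 2476] [216.3 200.8] [0.5288 0.0977 0.048 ]
[[270, 186], [195, 240], [158, 205], [231, 162]]
side yel [ 177  172   35   40 1127] [194.8 191.1] [0.592  0.1053 0.048 ]
side yel [155 239  25  29 549] [167.5 252.4] [0.4968 0.2717 0.048 ]
```

View pics/crop.png

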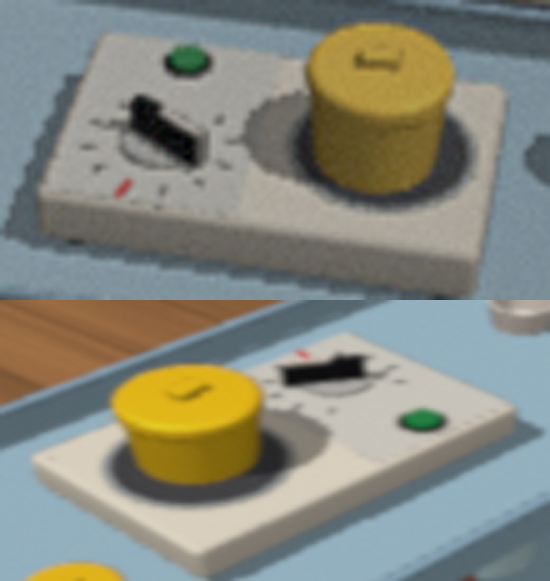

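The crop confirms the choice: cream warmer with the large yellow cup on its plate, button at scene (252,207), red line at about (240,232), knob bar at about (244–254, 216–226). Next I move closer for a wrist view, closing the fingers on the way.

```bash
python3 - <<'E'
from h import *
c=cal("scene")
P=[onz(c,215+x/5,195+y/5,0.042) for x,y in((105,38),(505,90),(475,262),(40,198))]
for p in P: print(p.round(4))
d=cal("side")
for p in [(231,162),(270,186),(195,240),(158,205)]: print(onz(d,*p,0.04).round(4))
E
python3 -m handwheel '[[40,60,10,0,0,0,0],[40,60,10,0,0,0,0],[40,60,0,0,0,0,0],[40,60,0,0,0,0,0],[40,60,0,0,0,0,0],[30,60,0,0,0,0,0],[20,60,0,0,0,0,0],[10,60,0,0,0,0,0],[0,50,0,0,0,0,0],[0,0,0,0,0,0,0]]' 20
```

```text
[ 0.4823 -0.029   0.042 ]
[0.5031 0.2018 0.042 ]
[0.6482 0.1872 0.042 ]
[ 0.6253 -0.0439  0.042 ]
[ 0.6122 -0.0452  0.04  ]
[ 0.4717 -0.0322  0.04  ]
[0.4845 0.2091 0.04  ]
[0.6285 0.1881 0.04  ]
t: 1.4
tcp_pos: [0.479, -0.0851, 0.2482]
tool_rot: [0.978, 0.207, -0.001, -0.001]
force: [-0.3, 0.2, -0.2]
finger_gap: 0.0
gripper_force: 0.0
```

Run:
```python
from h import *
c,im=snap("wrist","pics/w1.png"); print(manip.sense()["t"],(-c[1].T@c[2]).round(3)); print(proj(c,[.577,.016,.045]),proj(c,manip.sense()["tcp_pos"]))
```

```text
1.45 [ 0.548 -0.055  0.391]
[194.24697015  21.95759032] [256.40720889 255.82847208]
```

View pics/w1.png

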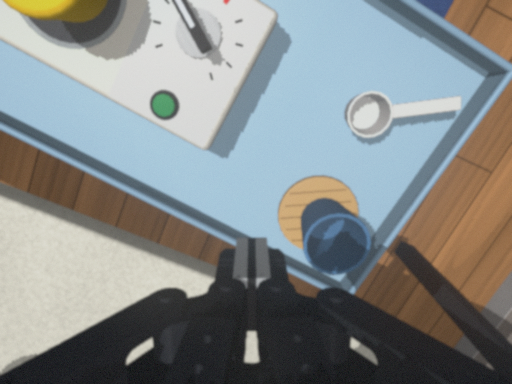

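Here the button is at (164,104) and the knob's disc at about (199,32). The white index runs up-left towards (178,0), and the red line is at (226,0). The picture cuts off the far side, so I move over.

```bash
python3 -m handwheel '[[20,20,0,0,0,0,0],[20,20,0,0,0,0,0],[15,10,0,0,0,0,0],[10,0,0,0,0,0,0],[0,0,0,0,0,0,0],[0,0,0,0,0,0,0],[0,0,0,0,0,0,0],[0,0,0,0,0,0,0],[0,0,0,0,0,0,0],[0,0,0,0,0,0,0]]'
python3 - <<'E'
from h import *
c,im=snap("wrist","pics/w2.png"); cc=proj(c,[.577,.016,.045]); print(cc)
x0,y0=[int(max(0,v)) for v in (cc[0]-100,cc[1]-90)]
cv2.imwrite("pics/w2c.png",cv2.resize(im[y0:y0+180,x0:x0+200,::-1],None,fx=3,fy=3)); print(x0,y0)
h=cv2.cvtColor(im,cv2.COLOR_RGB2HSV)
for nm,lo,hi,z in(("green",(50,90,40),(85,255,255),.048),("red",(0,130,90),(6,255,255),.043),("yel",(20,150,90),(32,255,255),.113)):
    m=cv2.inRange(h,lo,hi); k,l,s,ce=cv2.connectedComponentsWithStats(m)
    for i in range(1,k):
        if s[i,4]>15: print(nm,s[i],ce[i].round(1),onz(c,*ce[i],z).round(4))
E
```

```text
t: 2.7
tcp_pos: [0.5449, -0.0387, 0.2485]
tool_rot: [0.979, 0.204, 0.0, 0.0]
force: [0.2, 1.0, -0.5]
finger_gap: 0.003
gripper_force: 0.0
[213.56850344 110.93974989]
113 20
green [174 174  20  20 311] [183.7 183.8] [0.4962 0.0169 0.048 ]
red [243  84   8  10  20] [246.3  88.4] [ 0.6093 -0.0051  0.043 ]
yel [  21   21  105  103 8029] [71.5 72.3] [0.5675 0.1218 0.113 ]
```

View pics/w2c.png

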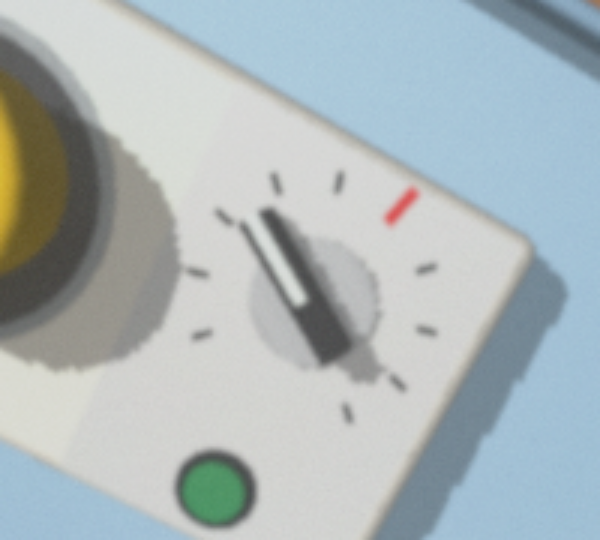

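The index lies between lines 3 and 4: pointer tip at crop (258,216), disc centre at (315,303), red line at (402,207). It has to turn clockwise by about 1.3 rad. I'll compute the positions.

Run:
```python
from h import *
c=cal("wrist"); f=lambda x,y,z: onz(c,113+x/3,20+y/3,z)
ax=f(315,303,.046); tip=f(257,216,.067); tail=f(336,354,.067); red=f(388,222,.043); redo=f(414,192,.043); b=f(214,489,.048)
print("ax",ax,"tip",tip,"tail",tail,"red",red,redo,"b",b)
v=ax-b; yaw=np.arctan2(v[1],v[0]); print("yaw",yaw, np.linalg.norm(v[:2]))
ws=[(200,335),(197,272),(223,216),(277,183),(340,182),(401,207),(427,268),(427,330),(398,383),(347,413)]
pts=np.array([f(*w,.043)[:2] for w in ws]); C,r=cv2.minEnclosingCircle(pts.astype(np.float32)); print("circ",C,r)
for p in pts: print(np.degrees(np.arctan2(*(p-ax[:2])[::-1])).round(1),end=" ")
d=tip-tail; a=np.arctan2(d[1],d[0]); print("\nworld ang",np.degrees(a),"q",2.356-(a-yaw), np.linalg.norm(d), "tgt ang",np.degrees(yaw-.262))
```

```text
ax [0.56983728 0.00832105 0.046     ] tip [0.58954527 0.03306183 0.067     ] tail [ 0.56048272 -0.00466859  0.067     ] red [ 0.6030472  -0.00362393  0.043     ] [ 0.61497929 -0.00766085  0.043     ] b [0.49728779 0.01660302 0.048     ]
yaw -0.11366402119191087 0.0730206824302279
circ (0.571327269077301, 0.009620670229196548) 0.04078510031104088
129.0 99.4 70.4 40.4 10.5 -19.6 -49.8 -80.4 -111.3 -142.0 
world ang 52.39407539773705 q 1.32788685457942 0.04762579407067184 tgt ang -21.523962929209613
```

```bash
python3 -m handwheel '[[5,30,0,0,0,0,0],[5,30,0,0,0,0,0],[5,29,-20,0,0,0,0],[0,0,-40,0,0,0,0],[0,0,-40,0,0,0,0],[0,0,-40,0,0,0,0],[0,0,-30,0,0,0,0],[0,0,-22,0,0,0,0],[0,0,0,0,0,0,0],[0,0,0,0,0,0,0]]'
python3 - <<'E'
from h import *
c,im=snap("wrist","pics/w3.png"); c2,i2=snap("side","pics/s3.png")
cv2.imwrite("pics/w3c.png",np.hstack([cv2.resize(im[100:340,120:400,::-1],(420,360)),cv2.resize(i2[140:230,170:265,::-1],(380,360))]))
print(proj(c,manip.sense()["tcp_pos"]), manip.sense()["tcp_pos"])
E
```

```text
t: 4.0
tcp_pos: [0.5607, 0.0502, 0.0571]
tool_rot: [0.979, 0.204, 0.001, 0.0]
force: [-0.4, -0.1, -0.7]
finger_gap: 0.002
gripper_force: 0.0
[251.84954303 255.37216337] [0.56099187 0.05019915 0.05766564]
```

View pics/w3c.png

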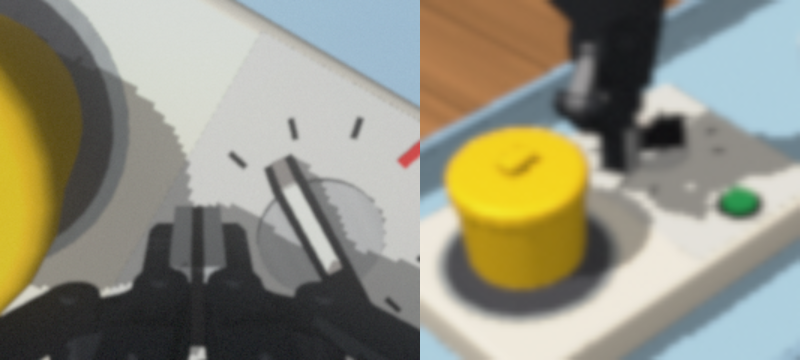

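```bash
python3 -m handwheel '[[3,-5,0,0,0,0,0],[2,-5,0,0,0,0,0],[4,0,0,0,0,0,0],[3,0,0,0,0,0,0],[4,-0.5,0,0,0,0,0],[3,-0.5,0,0,0,0,0],[3,-1,0,0,0,0,0],[3,-1.5,0,0,0,0,0],[5,-4,0,0,0,0,0],[0,0,0,0,0,0,0]]'
python3 - <<'E'
from h import *
c,im=snap("wrist","pics/w4.png"); c2,i2=snap("scene","pics/s4.png")
cv2.imwrite("pics/w4c.png",np.hstack([cv2.resize(im[100:340,120:400,::-1],(420,360)),cv2.resize(i2[195:255,215:280,::-1],(380,360))]))
print(manip.sense()["tcp_pos"])
E
```

```text
t: 5.35
tcp_pos: [0.5909, 0.0323, 0.0566]
tool_rot: [0.979, 0.204, 0.001, 0.0]
force: [-0.5, 1.1, 0.1]
finger_gap: -0.003
gripper_force: 0.2
[0.59071165 0.03248615 0.05658763]
```

View pics/w4c.png

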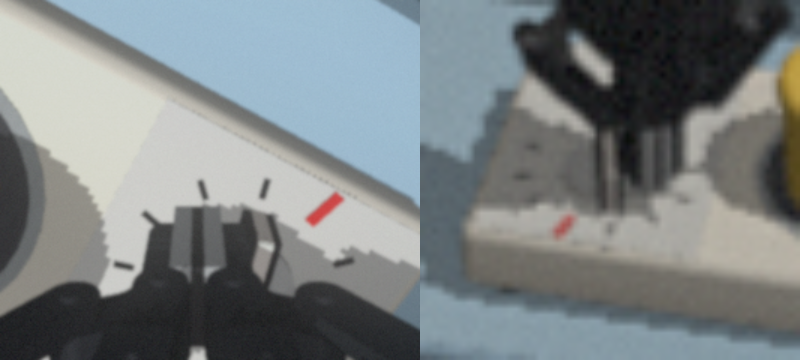

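The fingertip has turned the knob; the pointer tip is now near line 5 at crop (265,212). I push on to a conservative end point, then back off and measure.

```bash
python3 -m handwheel '[[1.5,-1,0,0,0,0,0],[1.5,-1.5,0,0,0,0,0],[1.5,-2,0,0,0,0,0],[2.5,-3,0,0,0,0,0],[0,0,0,0,0,0,0],[2,8,0,0,0,0,0],[0,0,30,0,0,0,0],[-20,-20,40,0,0,0,0],[-30,-30,30,0,0,0,0],[0,0,0,0,0,0,0]]'
cat > m.py <<'E'
from h import *
import sys
c,im=snap("wrist",f"pics/{sys.argv[1]}.png")
A=np.array([.5705,.009]); cc=proj(c,[*A,.055]); x0,y0=[int(max(0,v)) for v in (cc[0]-70,cc[1]-60)]
cr=im[y0:y0+120,x0:x0+140]; cv2.imwrite(f"pics/{sys.argv[1]}c.png",cv2.resize(cr[:,:,::-1],None,fx=4,fy=4)); print(x0,y0,manip.sense()["tcp_pos"])
h=cv2.cvtColor(im,cv2.COLOR_RGB2HSV)
for nm,lo,hi,z in(("green",(50,90,40),(85,255,255),.048),("red",(0,130,90),(6,255,255),.043),("yel",(20,150,90),(32,255,255),.113)):
    m=cv2.inRange(h,lo,hi); k,l,s,ce=cv2.connectedComponentsWithStats(m)
    for i in range(1,k):
        if s[i,4]>25: print(nm,s[i,4],ce[i].round(1),onz(c,*ce[i],z).round(4))
E
python3 m.py w5
```

```text
t: 6.7
tcp_pos: [0.549, -0.0179, 0.1588]
tool_rot: [0.979, 0.203, 0.002, 0.001]
force: [0.2, 0.3, 0.1]
finger_gap: -0.002
gripper_force: 0.0
158 90 [ 0.54951562 -0.01716372  0.1577451 ]
green 522 [185.  229.3] [0.4963 0.0169 0.048 ]
red 50 [267.5 107.3] [ 0.609 -0.005  0.043]
yel 12333 [45.5 92.1] [0.5717 0.1105 0.113 ]
```

View pics/w5c.png

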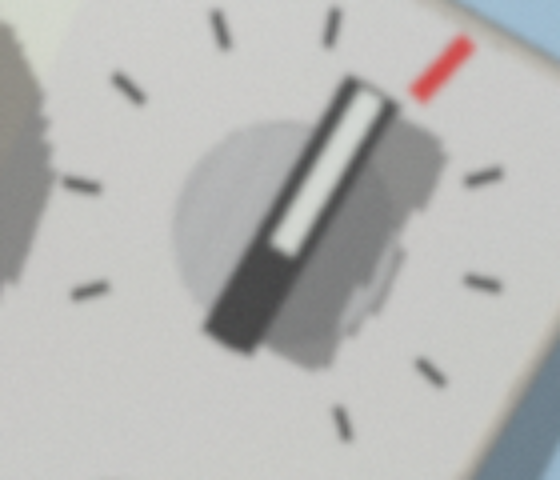

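The warmer has not moved. The pointer (tail at crop (230,340), tip at (374,92)) is about 12° short of the red line (418,97)–(468,42). I'll compute the exact amount.

```bash
cat > ang.py <<'E'
from h import *
c=cal("wrist"); f=lambda x,y,z: onz(c,158+x/4,90+y/4,z)
ws=[(90,290),(82,184),(128,88),(221,29),(332,27),(442,70),(484,177),(482,283),(430,373),(342,424)]
P=np.array([f(*w,.043)[:2] for w in ws])
# circle fit
s=np.linalg.lstsq(np.c_[2*P,np.ones(10)],(P**2).sum(1),rcond=None)[0][:2]
a=np.degrees(np.unwrap(np.arctan2(*(P-s).T[::-1]))); off=(a+30*np.arange(10)).mean(); print("axis",s,a.round(1),"target",off-150)
t,l=f(374,92,.067),f(230,340,.067); i0,i1=f(284,248,.067),f(369,95,.067)
for p,q in((t,l),(i1,i0)): d=p-q; print("ptr",p[:2],q[:2],np.degrees(np.arctan2(d[1],d[0])))
E
python3 ang.py
```

```text
axis [0.57084815 0.00987445] [ 130.   100.3   70.7   40.4   10.1  -20.8  -51.1  -81.5 -112.  -141.6] target -20.546650380447545
ptr [0.60258852 0.00574942] [0.55351692 0.01198791] -7.245160806438991
ptr [0.60180895 0.00631894] [0.57236517 0.00950516] -6.176143501968927
```

```bash
python3 -m handwheel '[[28,25,0,0,0,0,0],[27,25,0,0,0,0,0],[0,0,-35,0,0,0,0],[0,0,-35,0,0,0,0],[0,0,-30,0,0,0,0],[0,0,0,0,0,0,0],[-1,-5,0,0,0,0,0],[-1,-3,0,0,0,0,0],[-1,-2,0,0,0,0,0],[0,0,0,0,0,0,0]]'
```

```text
t: 8.0
tcp_pos: [0.6018, 0.0229, 0.0575]
tool_rot: [0.979, 0.204, 0.001, 0.0]
force: [-0.6, 0.9, 0.0]
finger_gap: -0.001
gripper_force: 0.3
```

```bash
python3 -m handwheel '[[-1,-1.5,0,0,0,0,0],[-0.5,-1,0,0,0,0,0],[-0.5,-1,0,0,0,0,0],[0,0,0,0,0,0,0],[3,8,0,0,0,0,0],[0,0,30,0,0,0,0],[-20,-10,40,0,0,0,0],[-30,-30,30,0,0,0,0],[0,0,0,0,0,0,0],[0,0,0,0,0,0,0]]'
python3 m.py w6
```

```text
t: 9.25
tcp_pos: [0.5521, -0.0119, 0.1562]
tool_rot: [0.979, 0.204, -0.0, -0.0]
force: [0.4, 0.4, 0.1]
finger_gap: -0.0
gripper_force: 0.0
165 97 [ 0.55208809 -0.01164356  0.15574606]
green 520 [190.6 236.1] [0.4963 0.0169 0.048 ]
red 48 [274.6 114. ] [ 0.6094 -0.0052  0.043 ]
yel 13258 [ 49.2 100.1] [0.5718 0.1126 0.113 ]
```

View pics/w6c.png

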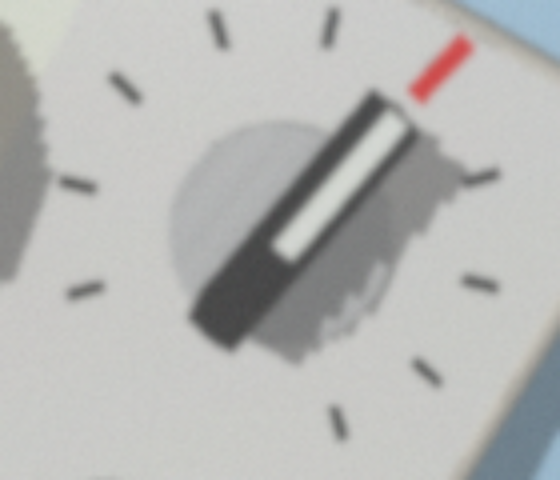

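The pointer (tail at crop (212,333), tip at (396,112)) now nearly points at the red line (418,97)–(468,42). I'll compute the residual.

```bash
sed -e 's/158+/165+/;s/90+y/97+y/' -e 's/^ws=.*/ws=[(86,290),(78,184),(125,88),(219,29),(330,27),(441,70),(483,177),(480,283),(427,373),(338,424)]/' -e 's/^t,l=.*/t,l=f(396,112,.067),f(212,333,.067); i0,i1=f(286,248,.067),f(394,123,.067)/' ang.py > ang2.py; python3 ang2.py
```

```text
axis [0.57028706 0.00917128] [ 130.2  100.4   70.8   40.5   10.3  -20.6  -51.   -81.4 -111.9 -141.7] target -20.443093566172877
ptr [0.6010812  0.00074832] [0.55341994 0.0145943 ] -16.199000477400663
ptr [5.99292433e-01 3.11274141e-04] [0.57251619 0.00860313] -17.206305323706022
```

```bash
python3 -m handwheel '[[25,20,0,0,0,0,0],[25,20,0,0,0,0,0],[0,0,-35,0,0,0,0],[0,0,-35,0,0,0,0],[0,0,-29,0,0,0,0],[0,0,0,0,0,0,0],[-1,-4,0,0,0,0,0],[-1,-2,0,0,0,0,0],[0,-1,0,0,0,0,0],[0,0,0,0,0,0,0]]'
```

```text
t: 10.55
tcp_pos: [0.6004, 0.0205, 0.0583]
tool_rot: [0.979, 0.204, 0.001, 0.0]
force: [-0.5, -0.1, 0.9]
finger_gap: -0.003
gripper_force: 0.0
```

```bash
python3 -m handwheel '[[-0.4,-0.8,0,0,0,0,0],[-0.4,-0.8,0,0,0,0,0],[-0.3,-0.8,0,0,0,0,0],[0,0,0,0,0,0,0],[3,8,0,0,0,0,0],[0,0,30,0,0,0,0],[-20,-10,40,0,0,0,0],[-30,-30,30,0,0,0,0],[0,0,0,0,0,0,0],[0,0,0,0,0,0,0]]'
python3 m.py w7
```

```text
t: 11.8
tcp_pos: [0.5522, -0.0133, 0.1573]
tool_rot: [0.979, 0.204, 0.0, -0.0]
force: [-0.1, -0.5, -0.3]
finger_gap: -0.002
gripper_force: 0.0
163 96 [ 0.5521436  -0.01311142  0.15679974]
green 518 [189.  235.1] [0.4962 0.017  0.048 ]
red 50 [272.6 113.3] [ 0.6093 -0.0052  0.043 ]
yel 13014 [48.5 99.3] [0.5718 0.1122 0.113 ]
```

View pics/w7c.png

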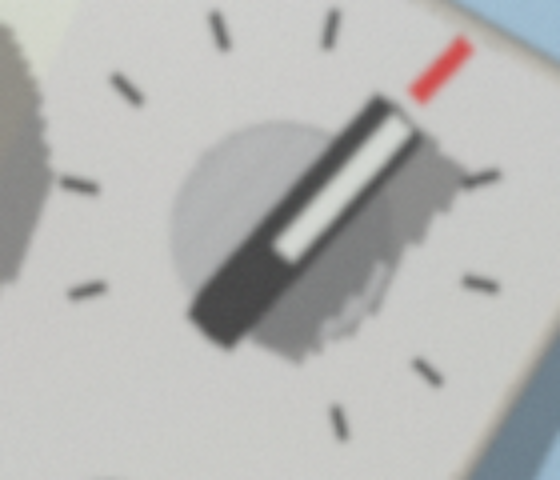

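The bar (tail (211,331), tip (401,115)) moved on slightly towards the red line. I'll measure the white index numerically from the mask in this same picture.

```bash
cat > idx.py <<'E'
from h import *
import sys
c=cal("wrist"); im=cv2.imread(f"pics/{sys.argv[1]}.png"); g=cv2.cvtColor(im,cv2.COLOR_BGR2GRAY)
A=np.array([.5705,.0095]); r=np.array([.609,-.0052])-A
p=proj(c,[*(A+.45*r),.067])
m=(g>150).astype(np.uint8); k,l,s,ce=cv2.connectedComponentsWithStats(m,connectivity=4)
i=min((j for j in range(1,k) if 50<s[j,4]<600),key=lambda j:np.hypot(*(ce[j]-p))); print(p,s[i],ce[i])
P=np.array([onz(c,x,y,.067)[:2] for y,x in np.argwhere(l==i)],np.float32)*1000
d=cv2.fitLine(P,cv2.DIST_L2,0,.01,.01).ravel(); a=np.degrees(np.arctan(d[1]/d[0])); print("index ang",a,"centroid",P.mean(0),"ang from axis",np.degrees(np.arctan2(*(P.mean(0)/1000-A)[::-1])),"rect",cv2.minAreaRect(P))
E
python3 idx.py w7
sed -e 's/158+/163+/;s/90+y/96+y/' -e 's/^ws=.*/ws=[(87,290),(79,184),(126,88),(219,29),(330,27),(441,70),(483,177),(480,283),(428,373),(339,424)]/' -e 's/^t,l=.*/t,l=f(401,115,.067),f(211,331,.067); i0,i1=f(287,248,.067),f(400,122,.067)/' ang.py > ang3.py; python3 ang3.py
```

```text
[251.10915278 140.91973301] [248 332   9   9  63] [251.85714286 335.61904762]
index ang 52.15785 centroid [442.60138  -61.066124] ang from axis -151.11294764727586 rect ((442.2980651855469, -61.328277587890625), (7.826021194458008, 6.5297417640686035), 23.613557815551758)
axis [0.57029045 0.00928089] [ 130.2  100.4   70.7   40.6   10.4  -20.6  -50.9  -81.4 -111.8 -141.6] target -20.425568309256334
ptr [ 6.01008629e-01 -2.34637896e-04] [0.55355527 0.01500392] -17.803227711586366
ptr [ 5.99884321e-01 -5.54871039e-04] [0.57252298 0.00850698] -18.324444428174953
```

```bash
cat > idx.py <<'E'
from h import *
import sys
c=cal("wrist"); im=cv2.imread(f"pics/{sys.argv[1]}.png"); g=cv2.cvtColor(im,cv2.COLOR_BGR2GRAY)
A=np.array([570.3,9.3]); th=np.radians(-18); u=np.array([np.cos(th),np.sin(th)]); n=np.array([-u[1],u[0]])
yy,xx=np.mgrid[80:200,190:320]
P=np.array([onz(c,x,y,.067)[:2]*1000 for x,y in zip(xx.ravel(),yy.ravel())]); G=g[yy,xx].ravel()
a,b=(P-A)@u,(P-A)@n
for nm,s in(("white",(a>5)&(a<28)&(abs(b)<4)&(G>125)),("dark",(a>-16)&(a<28)&(abs(b)<8)&(G<85))):
    f=np.polyfit(a[s],b[s],1); print(nm,s.sum(),"angle",-18+np.degrees(np.arctan(f[0])),"offset",f[1])
E
python3 idx.py w7
```

```text
white 266 angle -18.73140013935059 offset 0.21091930872053272
dark 470 angle -14.814502127885593 offset 1.702319392155325
```

The white index is at −18.7° against a target of −20.4°, so it is within tolerance. Now the button at (0.4963, 0.017).

```bash
python3 -m handwheel '[[-28,15,0,0,0,0,0],[-28,15,0,0,0,0,0],[0,0,-30,0,0,0,0],[0,0,-35,0,0,0,0],[0,0,-30,0,0,0,0],[0,0,-5,0,0,0,0],[0,0,0,0,0,0,0],[0,0,0,0,0,0,0],[0,0,0,0,0,0,0],[0,0,0,0,0,0,0]]'
```

```text
t: 13.1
tcp_pos: [0.4963, 0.0163, 0.0582]
tool_rot: [0.979, 0.204, 0.001, 0.0]
force: [-0.2, -0.9, 0.4]
finger_gap: -0.0
gripper_force: 0.0
```

```bash
python3 -m handwheel '[[0,0,-5,0,0,0,0],[0,0,-3,0,0,0,0],[0,0,-2,0,0,0,0],[0,0,-2,0,0,0,0],[0,0,-1.5,0,0,0,0],[0,0,-1,0,0,0,0],[0,0,0,0,0,0,0],[0,0,0,0,0,0,0],[0,0,0,0,0,0,0],[0,0,0,0,0,0,0]]'
```

```text
t: 14.35
tcp_pos: [0.4957, 0.0163, 0.0439]
tool_rot: [0.979, 0.204, 0.0, 0.0]
force: [-2.4, -0.4, 9.8]
finger_gap: 0.0
gripper_force: 5.2
```

9.8 N exceeds the 3.6 N hold force and the height fits a fully pressed button. Half a millimetre more to be sure, then release and clear.

```bash
python3 -m handwheel '[[0,0,-0.5,0,0,0,0],[0,0,0,0,0,0,0],[0,0,5,0,0,0,0],[0,0,10,0,0,0,0],[0,0,30,0,0,0,0],[0,0,40,0,0,0,0],[28,-15,15,0,0,0,0],[28,-15,0,0,0,0,0],[0,0,0,0,0,0,0],[0,0,0,0,0,0,0]]'
python3 m.py w8; python3 idx.py w8
```

```text
t: 15.6
tcp_pos: [0.5507, -0.0133, 0.1421]
tool_rot: [0.979, 0.204, -0.001, -0.001]
force: [0.0, 1.1, 0.0]
finger_gap: -0.006
gripper_force: 0.0
163 99 [ 0.5503957  -0.01307144  0.1420133 ]
green 576 [186.4 241.4] [0.4963 0.0169 0.048 ]
red 55 [275.  112.9] [ 0.6093 -0.0052  0.043 ]
yel 12397 [42.8 99.2] [0.5732 0.107  0.113 ]
white 302 angle -18.939838485665604 offset 0.1197909573441283
dark 577 angle -15.786848690574459 offset 1.4495524604542964
```

The dial is still at −18.9°, and the warmer and button are where they were. Handing in.

```bash
python3 -c "
from station import manip
print(manip.sign_off())"
```

```text
the job is handed in; nothing more can be done
None
```

I turned the knob clockwise with a fingertip to about 2° short of the red line (5° allowed), then pressed the green button fully down and released it; the warmer stayed in place and the job is handed in, though no verdict came back.

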